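# Let the spring tension off the bench winch

### The arm

A 6-joint arm with a two-finger parallel gripper is mounted at the origin on a cart in front of the work surface, level with it; the furniture and walls round the work are solid. World frame = base frame: x ahead of the robot, y to its left, z up, the work surface at z = 0. Lengths are in m, angles in rad, forces in N, time in s.
With the tool pointing down it reaches from about 0.35 to 0.775 m from the base axis. Payload 5.5 kg.
Tool frame: the origin (TCP) lies midway between the tips of the shut fingers; the grasp point (between the pads) lies 19 mm behind it; x points along the fingers, y is the direction in which the jaws open and shut, and the axes are right-handed (so a half turn about x gives the same grasp; the last joint's range is limited). The gripper opens to 85 mm and grips with 20 to 120 N. Pads are 22 mm wide; open, the fingers measure 114 mm over their backs; the gripper's body (76 mm by 85 mm) begins 54 mm behind the grasp point. The pads swing forward as they close: fully open they stand 13 mm farther back than shut.
Start: joints at [-1.36, 0.313, 0.046, 1.304, 0, 1.431], TCP at [0.198, -0.54, 0.231] pointing down, gripper open.
Joint ranges: [-2.76, 2.76], [-0.86, 1.69], [-1.03, 1.26], [-2.2, 2.34], [-1.47, 1.5], [-3.14, 3.14]. Speed limits (rad/s): [2.57, 2.57, 3.14, 3.14, 3.14, 3.14].

### API

Orientations are given as a unit quaternion [w, x, y, z].
In Python, from workcell import env, optics, order, models gives the robot as it stands. The module is installed in compiled form; this text tells all that it offers.
- The arm moves only by the tool servo_tool, never from a script. Its argument "moves" is a list of rows, each a list of 5 numbers: the shift along the tool's x, y, z in cm, then the turn about the tool's x in rad, then the closure, from -1 (fully open) to 1 (shut). A call has exactly 10 rows; each row shifts and turns the commanded pose from where the row before left it, along the tool's axes as they then stand; what a row does not reach is not made up. A row lasts 1/8 s, in which the tool goes at most 62.5 mm and 10.7 degrees, less where a joint would pass 70% of its speed; a pose out of reach is approached as far as the arm can. A call is refused whole if a number of a shift passes 6.25 or a number of a turn 0.188, either way. A call with a gripper value outside its range is refused whole. The fingers move at their own pace and stop on an object; "grip_force" is the grip in N (left out, the last holds). Time passes only in rows, so rows that do not move let the fingers close, or fill a call up. It gives the time, the measured TCP pose, the force and the opening at its end, in the units of the state.
- env.get_state(): the state, without advancing time (a new reading comes with each control period).
- optics.read_camera(name): name is "scene" or "top"; returns a dict with "pixels" (480x640x3 uint8, blue, green, red), "vertical_fov" (degrees; the focal length in pixels is half the picture's height over the tangent of half this angle, whatever the lens; pixels are square), "cx", "cy" (the principal point, pixels), "k1" (the pictures are not rectified: a ray, as slopes to the right and down, at radius r is drawn at 1 + k1 r^2 times it, then the intrinsics apply), "extrinsics" (4x4, takes a point from world to camera coordinates). Camera axes: x right, y up, looking along -z (the intrinsics and any distortion apply to the point x, -y, -z); pixel columns grow to the right and rows downward; lengths in m; the calibration is good to about 2 mm. A picture is of the moment at which its call begins. There is no depth.
- order.hand_in(): hands the job in, once; it reports no verdict.
Trained networks look in a picture, given as the dict that the camera call returned (one of the last four; its "shot" number tells which), for a name from the list of things; names that differ only in an ending like _2 or _b are one class to them, and where a whole thing is asked for, a point or a joint stands for the part that bears it (a point fixed in the world has none). Each returns a list of dicts, best first, with "conf" (0 to 1); they miss things now and then, are a little off and sometimes report something else, mostly with a low value. They report only what shows in the picture. A call takes as long as a camera call.
- models.outline_of(name, picture): "pixels" (480x640 bool, what is visible of it) and "location" ([column, row] in pixels, amid what is visible of it).
- models.pinpoint(name, picture): "location" ([column, row] in pixels: a listed point, or the origin of a listed thing).
The state is a dict: "clock": time; "joint_pos": joint angles; "qvel": joint speeds; "tau": joint torques, N m; "tcp_pos": TCP position; "orientation": TCP orientation; "wrist_force": force on the tool from outside, world axes, zero at the start; "ft_torque": the same for the moment, N m; "finger_gap": finger opening in m.
Only numpy, scipy, OpenCV 4.12 (cv2) and the standard library are available. Lean on these libraries where they do the work, as an engineer would, in place of code of your own. Each camera call takes 0.05 s, during which the arm holds its last target.

### The job

The small bench winch is still wound up. Gently flick its red lever all the way over to its stop, then wind the crank on just enough for the brass pawl to spring clear of the ratchet wheel, and, keeping a light hold of the crank knob, ease the drum slowly back without ever letting it spin free, until the crank rests on its stop post. Let go, leaving the lever over and the things around the winch where they are.

Things in the scene. Friction and masses are not known exactly. Their poses are not given: they have to be found in the camera images.
- winch: green base plate of the bench winch, 140 (x) x 150 (y) x 10 mm, fixed to the worktop; origin at the centre of its underside, right below the drum axis; x, y along the plate's edges, z up
- axis (a point): a point on the upright drum axis, at the height of the steel crank arm (76 mm above the worktop). A spring pulls the drum back, clockwise, with 0.4 (at 0) to 0.6 Nm, about 6.5 to 10 N at the knob, plus a little drag; without pawl or hand it spins back at over 2 rad/s. Ratchet wheel: 40 teeth of 0.157 rad, tip radius 48 mm, 12 to 24 mm above the worktop
- drum (a joint): angle of the drum with its ratchet wheel and crank, rad: 0 = crank arm on its rubber-ringed stop post (hard stop); grows as it is wound on, counter-clockwise seen from above, to a hard stop at 2.75; starts at about 1.5 to 2.2; past 2.5 it is overwound. At 0 the crank arm points 60 degrees clockwise from the winch's +x axis; it turns with the drum
- crank_knob (a point): black plastic crank knob, an upright handle 23 mm across, 48 mm long (82 to 130 mm above the worktop), free to spin on its pin, 62 mm from the drum axis; the point lies on its centre line, 112 mm above the worktop. The stop post beside the rest position stands 80 mm high. A free knob can be gripped and led round without turning the hand
- lever_post (a point): red upright post of the flick lever, 13 mm across, 34 to 100 mm above the worktop, 40 mm from the lever's pivot; the point lies on its centre line, 85 mm above the worktop. Its stop is hard and the linkage delicate: over 20 N at the post is too much
- pivot (a point): upright pivot of lever and pawl, at x = -57, y = +42 mm of the winch, 30 mm above the worktop
- lever (a joint): angle of the flick lever, rad: 0 = pawl sprung onto the wheel (the post then lies straight out along -x of the winch from the pivot); grows clockwise seen from above, the post moving towards +y of the winch, to a stop at 0.65 = fully over. Stiff: it takes about 3 N at the post and stays where it is left. Starts at 0 to 0.1
- pawl (a joint): angle of the brass pawl relative to the lever, rad, growing clockwise (off the wheel). Its spring follows the lever, but a drum leaning on it locks it in its tooth until the drum is wound on by 0.05 to 0.15 rad. Lever fully over: it reads about -0.65 while locked, about -0.3 when sprung clear
- pawl_nose (a point): nose of the brass pawl, a 4 mm round end, 42 mm from the pivot, 18 mm above the worktop; its centre is about 45 mm from the drum axis when in a tooth and over 58 mm when clear
- eraser: blue and white eraser, 23 x 50 x 13 mm, lying beside the winch; origin at the centre of its underside
- sleeve_0: short yellow sanding sleeve, 26 mm across, 30 mm high, standing behind the winch; origin at the centre of its underside
- spray_cap: pale green ribbed cap, 49 mm across, 38 mm high, standing behind the winch; origin at the centre of its underside
- knob: the black plastic crank knob itself, free to spin on its pin; origin at the centre of its lower end, 82 mm above the worktop, z up. A hollow handle to be held lightly: a grip of 10 to 25 N leads the crank well, over 30 N would crack it

How it is judged:
By the outcome, as a careful person would: the job done as asked, in the order asked, and still so for the second after the job is handed in, with the robot touching nothing.
It also fails if it takes over 64 s, if anything falls off the work surface, if the arm or the gripper's body presses on something with over 40 N, if the wrist force passes 120 N, or if a joint passes its speed limit or range.

## Working session

There is one attempt and no reset: what is moved stays moved. The work goes in short steps, Python scripts to look and compute and a tool call to move; the robot and the scene stay as the last step left them, time stands still between calls to the robot, and variables do not carry over. Pictures are saved under pics/ and viewed, and the job is handed in when it is done.

Besides the shell and the picture viewer there is one more tool, called as name(argument=value, ...) on one line, values as JSON. servo_tool: Moves the arm, as the interface text tells. Its arguments: {"type":"object","properties":{"moves":{"type":"array"},"grip_force":{"type":"number"}},"required":["moves"]}

```bash
mkdir -p pics
cat > h.py <<'E'
import numpy as np, cv2
from workcell import env, optics, order, models
def K(p):
    f=240/np.tan(np.radians(p["vertical_fov"])/2); return f
def ray(p,uv):
    f=K(p); d=np.array([(uv[0]-p["cx"])/f,(uv[1]-p["cy"])/f]); s=d.copy()
    for _ in range(30): s=d/(1+p["k1"]*(s@s))
    E=np.array(p["extrinsics"]); R=E[:3,:3]; t=E[:3,3]
    c=-R.T@t; v=R.T@np.array([s[0],-s[1],-1]); return c,v
def atz(p,uv,z):
    c,v=ray(p,uv); return c+v*(z-c[2])/v[2]
def proj(p,X):
    E=np.array(p["extrinsics"]); q=E[:3,:3]@np.array(X)+E[:3,3]
    s=np.array([q[0],-q[1]])/(-q[2]); s=s*(1+p["k1"]*(s@s)); return s*K(p)+[p["cx"],p["cy"]]
def tri(ps,uvs):
    A=np.zeros((3,3));b=np.zeros(3)
    for p,u in zip(ps,uvs):
        c,v=ray(p,u); v=v/np.linalg.norm(v); P=np.eye(3)-np.outer(v,v); A+=P;b+=P@c
    return np.linalg.solve(A,b)
E
python3 - <<'E'
from h import *
np.set_printoptions(precision=4,suppress=True)
s=env.get_state()
for k in s: print(k,s[k])
hs=dict(winch=0,axis=.076,crank_knob=.112,lever_post=.085,pivot=.03,pawl_nose=.018,eraser=0,sleeve_0=0,spray_cap=0,knob=.082)
P={}
for n in("scene","top"):
    p=optics.read_camera(n); P[n]=p; cv2.imwrite(f"pics/{n}0.png",p["pixels"])
    c,v=ray(p,(320,240)); print(n,c,v,p["k1"],p["vertical_fov"])
    for k,z in hs.items():
        r=models.pinpoint(k,p)
        for a in r[:2]: print(n,k,a["conf"],a["location"],atz(p,a["location"],z))
E
```

```text
clock 0.0
joint_pos [-1.3596  0.314   0.045   1.3036 -0.      1.4312]
qvel [ 0.0006  0.0008 -0.0019 -0.001  -0.0001  0.0006]
tau [  0.0024 -48.0626  29.8533   0.0196   0.0001  -0.    ]
tcp_pos [ 0.1975 -0.5395  0.2304]
orientation [-0.1228 -0.6962 -0.124   0.6963]
wrist_force [-0.0916  0.1934  1.5388]
ft_torque [-0.0069 -0.017  -0.0063]
finger_gap 0.08540381551976485
scene [0.2591 0.7498 0.692 ] [ 0.3711 -0.6198 -0.6915] -0.06480080214801544 45.899962015385235
scene winch 0.77 [352.4, 268.8] [0.5478 0.1597 0.    ]
scene axis 0.77 [351.2, 238.8] [0.5496 0.1687 0.076 ]
scene crank_knob 0.61 [318.2, 214.1] [0.6033 0.1818 0.112 ]
scene lever_post 0.91 [384.6, 282.5] [0.4598 0.2309 0.085 ]
scene pivot 0.91 [360.8, 287.8] [0.5043 0.2137 0.03  ]
scene pawl_nose 0.58 [369.3, 277.6] [0.5077 0.1774 0.018 ]
scene pawl_nose 0.55 [360.5, 289.5] [0.5074 0.2074 0.018 ]
scene eraser 0.94 [312.0, 314.9] [0.5525 0.2793 0.    ]
scene sleeve_0 0.8 [286.5, 249.3] [0.6672 0.1806 0.    ]
scene spray_cap 0.82 [318.4, 226.0] [0.6522 0.0998 0.    ]
scene knob 0.69 [316.7, 228.8] [0.6044 0.1839 0.082 ]
scene k
[... 206 characters left out ...]
45 [350.3, 293.4] [0.5081 0.1837 0.    ]
top axis 0.89 [359.8, 267.9] [0.5481 0.1671 0.076 ]
top crank_knob 0.49 [349.7, 230.3] [0.6133 0.1846 0.112 ]
top lever_post 0.61 [328.4, 313.1] [0.4652 0.2297 0.085 ]
top pivot 0.91 [332.7, 293.6] [0.5061 0.2198 0.03  ]
top pawl_nose 0.36 [351.2, 291.7] [0.5097 0.1826 0.018 ]
top eraser 0.85 [304.3, 271.0] [0.5578 0.2761 0.    ]
top sleeve_0 0.67 [349.2, 219.8] [0.6629 0.1785 0.    ]
top sleeve_0 0.67 [333.8, 293.5] [0.5092 0.2173 0.    ]
top spray_cap 0.78 [385.7, 221.0] [0.6573 0.1018 0.    ]
top spray_cap 0.5 [327.1, 311.7] [0.473  0.2323 0.    ]
top knob 0.61 [353.6, 234.6] [0.6118 0.1759 0.082 ]
top knob 0.6 [348.4, 235.4] [0.6106 0.1859 0.082 ]
```

```bash
python3 -c "
import cv2
a=cv2.imread('pics/scene0.png');b=cv2.imread('pics/top0.png')
cv2.imwrite('pics/s0c.png',cv2.resize(a[160:360,230:480],None,fx=3,fy=3,interpolation=2))
cv2.imwrite('pics/t0c.png',cv2.resize(b[180:350,260:460],None,fx=3.5,fy=3.5,interpolation=2))"
```

```text
(no output)
```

View pics/s0c.png

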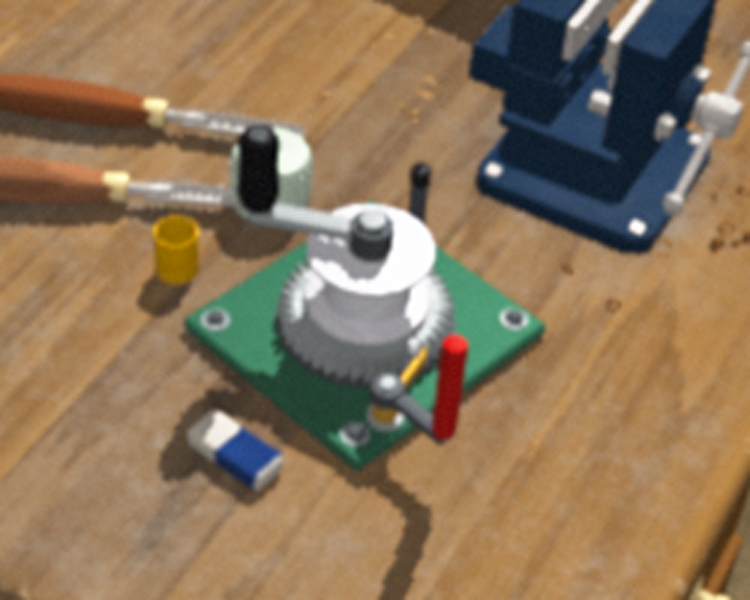

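View pics/t0c.png

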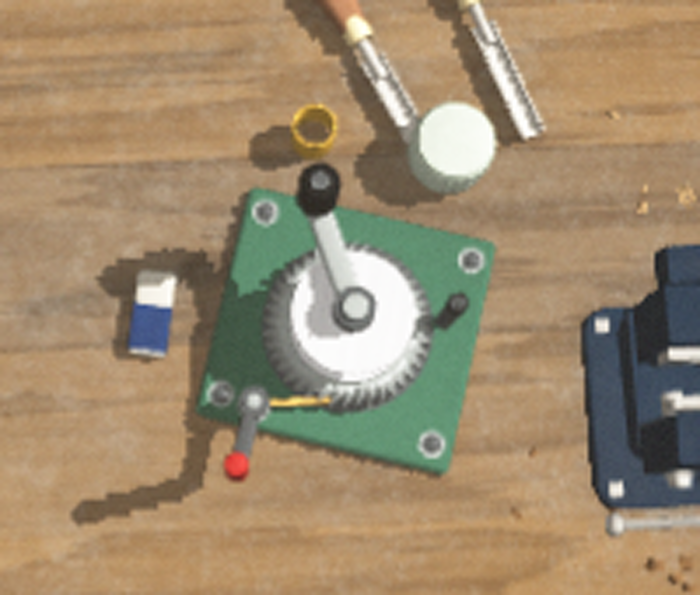

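View pics/scene0.png

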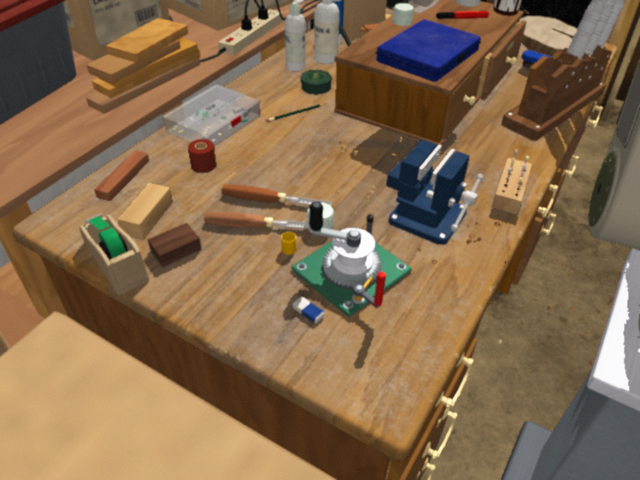

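```bash
cat > fit.py <<'E'
from h import *
from scipy.optimize import least_squares
np.set_printoptions(precision=4,suppress=True)
P={n:optics.read_camera(n) for n in("scene","top")}
cs=lambda l,sx,ox,oy:[(u/sx+ox,v/sx+oy) for u,v in l]
# corners order: (-,+),(+,+),(+,-),(-,-)
T=cs([(198,414),(250,188),(496,240),(445,473)],3.5,260,180)
S=cs([(358,462),(186,322),(372,205),(545,325)],3,230,160)
T=T; C=[(-.07,.075,.009),(.07,.075,.009),(.07,-.075,.009),(-.07,-.075,.009)]
def Rz(a): return np.array([[np.cos(a),-np.sin(a),0],[np.sin(a),np.cos(a),0],[0,0,1]])
pv=(-.057,.042,.03)
def parts(q):
    x,y,a,d,l=q; W=lambda X:Rz(a)@np.array(X)+[x,y,0]
    th=d-np.pi/3
    kn=W((.062*np.cos(th),.062*np.sin(th),.112))
    lp=W((pv[0]-.04*np.cos(l),pv[1]+.04*np.sin(l),.085))
    return W,kn,lp
obs=[]
for n in P:
    o={}
    for k in("axis","crank_knob","lever_post","pivot"):
        r=models.pinpoint(k,P[n])
        if r: o[k]=r[0]["location"]
    obs.append((P[n],o,{"scene":S,"top":T}[n]))
def res(q):
    W,kn,lp=parts(q); r=[]
    for p,o,c in obs:
        if c is not None:
            for X,u in zip(C,c): r+=list(proj(p,W(X))-u)
        D=dict(axis=W((0,0,.076)),crank_knob=kn,lever_post=lp,pivot=W(pv))
        for k in o: r+=list(proj(p,D[k])-o[k])
    return r
s=least_squares(res,[.545,.16,-.2,1.9,0.05],loss="soft_l1")
print(s.x); print(np.array(res(s.x)).reshape(-1,2))
W,kn,lp=parts(s.x); print("axis",W((0,0,.076)),"knob",kn,"post",lp,"pivot",W(pv))
E
python3 fit.py
```

```text
[ 0.5473  0.164  -0.271   2.2047 -0.0342]
[[  0.1378   1.144 ]
 [ -1.9871  -1.2994]
 [ -0.395   -2.8432]
 [  1.4692  -0.7251]
 [  3.4729   0.533 ]
 [  0.5225  15.9782]
 [ -1.1801   0.7958]
 [ -0.672    1.2913]
 [ -1.2797   0.1424]
 [ -0.2113  -1.1857]
 [  0.4379   0.2385]
 [  1.1214   0.5707]
 [ -1.2678  -1.6044]
 [  0.3136 -50.1603]
 [  1.7243   3.7929]
 [  2.0908   0.0037]]
axis [0.5473 0.164  0.076 ] knob [0.5864 0.2121 0.112 ] post [0.4647 0.2292 0.085 ] pivot [0.5036 0.2198 0.03  ]
```

```bash
sed -i 's/^def res/obs[0][1]["crank_knob"]=(317,213.5); obs[1][1]["crank_knob"]=(351.2,233)\ndef res/' fit.py; python3 fit.py
python3 - <<'E'
from h import *
s=env.get_state(); print(s["clock"])
E
```

```text
[ 0.5473  0.1654 -0.2689  1.5844  0.0457]
[[-0.1685  1.7144]
 [-2.4528 -0.7298]
 [-0.8894 -2.4403]
 [ 1.1014 -0.3403]
 [ 3.4463 -1.4909]
 [-0.8376 -0.2721]
 [ 0.1073 -2.1794]
 [-1.8096 -0.3816]
 [-1.8832  0.2419]
 [-0.9321 -1.1223]
 [-0.2559  0.1593]
 [ 0.5483  0.5203]
 [ 8.9352 36.9046]
 [ 0.1755  0.5492]
 [-1.2916  0.4612]
 [-0.3306  1.4687]]
axis [0.5473 0.1654 0.076 ] knob [0.6071 0.1818 0.112 ] post [0.4655 0.2334 0.085 ] pivot [0.5035 0.221  0.03  ]
2.1
```

servo_tool(moves=[[-0.5,-2.1,-4.2,0,1],[-0.5,-2.1,-4.2,0,1],[-0.5,-2.1,-4.2,0,1],[-0.5,-2.1,-4.2,0,1],[-0.5,-2.1,-4.2,0,1],[-0.5,-2.1,-4.2,0,1],[0,-2.1,-4.2,0,1],[0,-4.6,-1.9,0,1],[0,-4.6,-1.9,0,1],[0,-4.6,-1.9,0,1]], grip_force=20)

```text
clock: 3.35
tcp_pos: [0.4293, -0.1502, 0.2614]
orientation: [0.123, 0.696, 0.123, -0.696]
wrist_force: [0.7, 0.6, -0.0]
finger_gap: -0.0001
```

servo_tool(moves=[[0,-4.6,-1.9,0,1],[0,-4.6,-1.9,0,1],[0,-4.6,-1.9,0,1],[0,-4.6,-1.9,0,1],[0,0,0,-0.15,1],[0,0,0,-0.15,1],[0,0,0,-0.15,1],[0,0,0,-0.15,1],[0,0,0,0,1],[0,0,0,0,1]])

```text
clock: 4.6
tcp_pos: [0.4374, 0.0471, 0.2613]
orientation: [0.323, 0.629, 0.323, -0.629]
wrist_force: [0.8, 0.5, -0.3]
finger_gap: 0.0002
```

```bash
cat >> h.py <<'E'
def st(goal=None,yaw=None):
    from scipy.spatial.transform import Rotation as Ro
    s=env.get_state(); q=np.array(s["orientation"]); R=Ro.from_quat(q[[1,2,3,0]]).as_matrix()
    y=np.arctan2(R[1,1],R[0,1])
    print("t",round(s["clock"],2),"tcp",np.round(s["tcp_pos"],4),"yawy",round(y,3),"F",np.round(s["wrist_force"],1),"gap",round(s["finger_gap"],4),"j",np.round(s["joint_pos"],2))
    if goal is not None: print("tool delta cm",np.round(R.T@(np.array(goal)-s["tcp_pos"])*100,2))
    if yaw is not None: print("turn",round(-(yaw-y),3))
    return s,R
E
python3 -c "
from h import *
st((.4415,.198,.065),-.6)"
```

```text
t 4.6 tcp [0.4374 0.0471 0.2613] yawy -0.623 F [ 0.8  0.5 -0.3] gap 0.0002 j [-0.08  0.04 -0.21  1.32 -0.    2.12]
tool delta cm [ 19.63  -8.47 -12.5 ]
turn -0.023
```

servo_tool(moves=[[0,-2.1,-3.1,-0.02,1],[0,-2.1,-3.1,0,1],[0,-2.1,-3.1,0,1],[0,-2.1,-3.1,0,1],[4,0,0,0,1],[5,0,0,0,1],[5,0,0,0,1],[4,0,0,0,1],[1.6,0,0,0,1],[0,0,0,0,1]])

```text
clock: 5.85
tcp_pos: [0.4376, 0.1965, 0.064]
orientation: [-0.329, -0.625, -0.33, 0.627]
wrist_force: [-0.6, -0.7, -0.0]
finger_gap: -0.0003
```

```bash
python3 -c "
from h import *
st((.4556,.219,.065),-.6)
for n in('scene','top'):
    p=optics.read_camera(n); cv2.imwrite(f'pics/{n}1.png',cv2.resize(p['pixels'][150:350,230:480],None,fx=3,fy=3,interpolation=2))
    for k in ('lever_post','pivot'):
      for r in models.pinpoint(k,p)[:1]: print(n,k,r['conf'],r['location'],atz(p,r['location'],.085 if k!='pivot' else .03))
"
```

```text
t 5.85 tcp [0.4376 0.1965 0.064 ] yawy -0.602 F [-0.6 -0.7 -0. ] gap -0.0003 j [ 0.25  0.26 -0.47  0.85 -0.    2.43]
tool delta cm [-0.11  0.21 -2.87]
turn -0.002
scene lever_post 0.88 [381.2, 282.0] [0.46438391 0.23265176 0.085     ]
scene pivot 0.83 [360.1, 289.1] [0.50394353 0.21661891 0.03      ]
```

View pics/scene1.png

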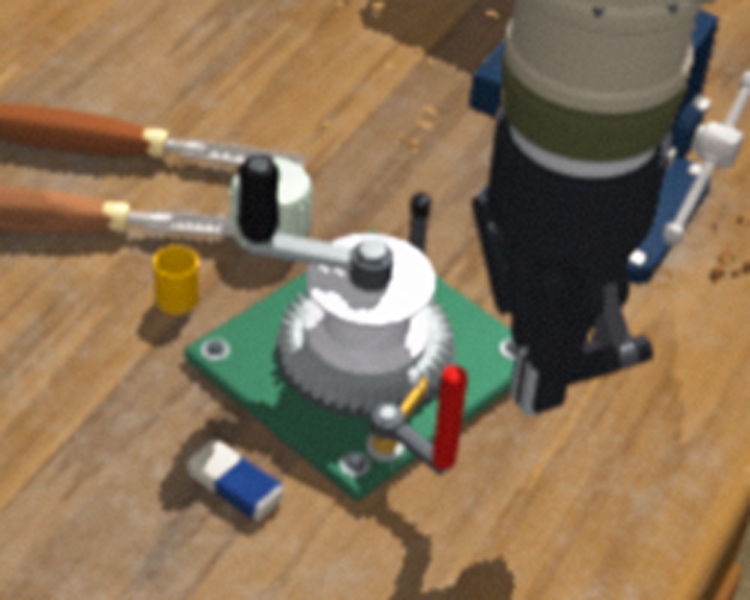

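View pics/top1.png

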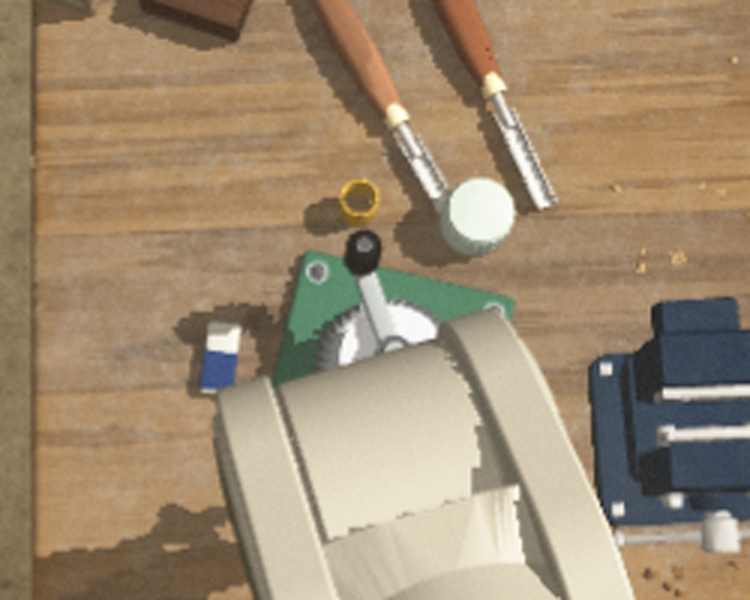

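servo_tool(moves=[[0,0.2,-0.5,0,1],[0,0,-0.5,0,1],[0,0,-0.4,0,1],[0,0,-0.3,0,1],[0,0,-0.2,0,1],[0,0,-0.2,0,1],[0,0,-0.2,0,1],[0,0,-0.2,0,1],[0,0,-0.2,0,1],[0,0,-0.2,0,1]])

```text
clock: 7.4
tcp_pos: [0.4563, 0.2194, 0.0651]
orientation: [-0.33, -0.625, -0.33, 0.626]
wrist_force: [-3.0, -1.5, 2.0]
finger_gap: 0.0002
```

```bash
python3 -c "
from h import *
st((.4693,.2384,.065),-.6)"
```

```text
t 7.4 tcp [0.4563 0.2194 0.0651] yawy -0.6 F [-3.  -1.5  2. ] gap 0.0002 j [ 0.29  0.3  -0.41  0.87 -0.    2.46]
tool delta cm [ 0.01  0.   -2.31]
turn -0.0
```

servo_tool(moves=[[0,0,-0.2,0,1],[0,0,-0.2,0,1],[0,0,-0.2,0,1],[0,0,-0.2,0,1],[0,0,-0.2,0,1],[0,0,-0.2,0,1],[0,0,-0.2,0,1],[0,0,-0.2,0,1],[0,0,-0.2,0,1],[0,0,0,0,1]])

```text
clock: 8.65
tcp_pos: [0.4675, 0.2348, 0.0654]
orientation: [0.33, 0.626, 0.33, -0.625]
wrist_force: [-2.4, -0.9, -1.8]
finger_gap: -0.0003
```

```bash
python3 -c "
from h import *
st((.4693,.2384,.065),-.6)"
```

```text
t 8.65 tcp [0.4675 0.2348 0.0654] yawy -0.6 F [-2.4 -0.9 -1.8] gap -0.0003 j [ 0.31  0.33 -0.37  0.88 -0.    2.48]
tool delta cm [ 0.04 -0.06 -0.4 ]
turn 0.0
```

servo_tool(moves=[[0,0,-0.05,0,1],[0,0,-0.05,0,1],[0,0,-0.05,0,1],[0,0,-0.05,0,1],[0,0,-0.05,0,1],[0,0,-0.05,0,1],[0,0,-0.05,0,1],[0,0,0,0,1],[0,0,0,0,1],[0,0,0,0,1]])

```text
clock: 9.9
tcp_pos: [0.4693, 0.2375, 0.0654]
orientation: [0.33, 0.626, 0.33, -0.625]
wrist_force: [0.3, -3.3, 1.1]
finger_gap: 0.0001
```

```bash
python3 -c "
from h import *
st((.4693,.2384,.065),-.6)
p=optics.read_camera('scene'); cv2.imwrite('pics/s2.png',cv2.resize(p['pixels'][200:330,290:450],None,fx=5,fy=4.6,interpolation=2))
for k in ('lever_post','pivot'):
      for r in models.pinpoint(k,p)[:1]: print(k,r['conf'],r['location'],atz(p,r['location'],.085 if k!='pivot' else .03))
"
```

```text
t 9.9 tcp [0.4693 0.2375 0.0654] yawy -0.6 F [ 0.3 -3.3  1.1] gap 0.0001 j [ 0.32  0.33 -0.36  0.88 -0.    2.49]
tool delta cm [ 0.04 -0.06 -0.08]
turn -0.0
lever_post 0.84 [365.0, 288.4] [0.47832476 0.25600346 0.085     ]
pivot 0.74 [360.2, 291.6] [0.50133404 0.22104179 0.03      ]
```

View pics/s2.png

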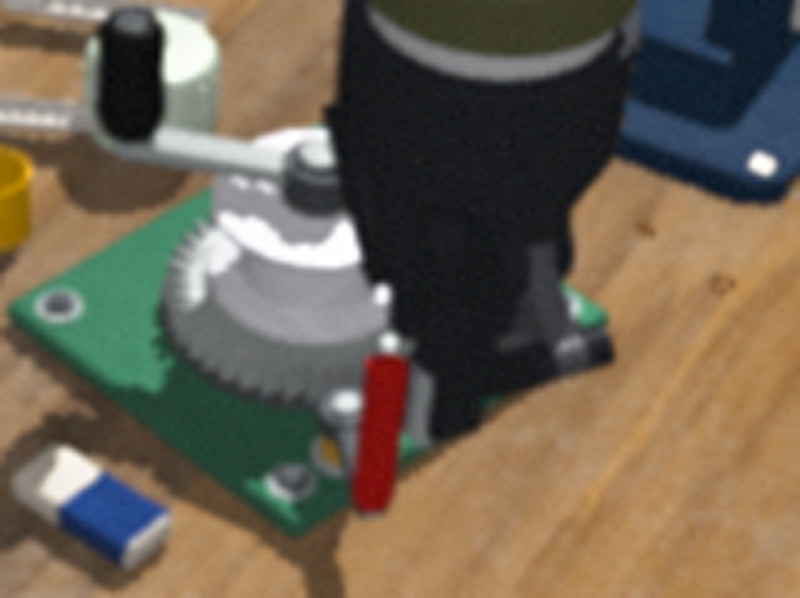

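servo_tool(moves=[[0,0,-0.03,0,1],[0,0,0,0,1],[0,0,-0.03,0,1],[0,0,0,0,1],[0,0,-0.03,0,1],[0,0,0,0,1],[0,0,-0.03,0,1],[0,0,0,0,1],[0,0,0,0,1],[0,0,0,0,1]])

```text
clock: 11.3
tcp_pos: [0.4697, 0.2385, 0.0653]
orientation: [0.33, 0.625, 0.33, -0.625]
wrist_force: [-0.8, -3.5, 2.0]
finger_gap: 0.0001
```

```bash
python3 -c "
from h import *
st((.4693,.2384,.065),-.6)"
```

```text
t 11.3 tcp [0.4697 0.2385 0.0653] yawy -0.6 F [-0.8 -3.5  2. ] gap 0.0001 j [ 0.32  0.33 -0.36  0.88  0.    2.49]
tool delta cm [ 0.03 -0.03  0.03]
turn 0.0
```

servo_tool(moves=[[0,0,-0.03,0,1],[0,0,0,0,1],[0,0,-0.03,0,1],[0,0,0,0,1],[0,0,-0.03,0,1],[0,0,0,0,1],[0,0,0,0,1],[0,0,0,0,1],[0,0,0,0,1],[0,0,0,0,1]])

```text
clock: 12.55
tcp_pos: [0.4702, 0.2392, 0.0652]
orientation: [-0.33, -0.625, -0.33, 0.625]
wrist_force: [-0.2, -3.9, 1.3]
finger_gap: -0.0001
```

```bash
python3 -c "
from h import *
st((.4693,.2384,.065),-.6)"
```

```text
t 12.55 tcp [0.4702 0.2392 0.0652] yawy -0.6 F [-0.2 -3.9  1.3] gap -0.0001 j [ 0.32  0.33 -0.35  0.88 -0.    2.49]
tool delta cm [ 0.02 -0.03  0.12]
turn 0.0
```

servo_tool(moves=[[0,0,-0.03,0,1],[0,0,0,0,1],[0,0,-0.03,0,1],[0,0,0,0,1],[0,0,-0.03,0,1],[0,0,0,0,1],[0,0,-0.02,0,1],[0,0,0,0,1],[0,0,0,0,1],[0,0,0,0,1]])

```text
clock: 13.8
tcp_pos: [0.4704, 0.2394, 0.0652]
orientation: [-0.33, -0.625, -0.329, 0.626]
wrist_force: [-1.5, -6.1, 3.5]
finger_gap: -0.0
```

```bash
python3 -c "
from h import *
st((.4693,.2384,.065),-.6)"
```

```text
t 13.8 tcp [0.4704 0.2394 0.0652] yawy -0.6 F [-1.5 -6.1  3.5] gap -0.0 j [ 0.32  0.34 -0.35  0.88 -0.    2.49]
tool delta cm [ 0.02 -0.03  0.14]
turn -0.0
```

servo_tool(moves=[[0,0,-0.03,0,1],[0,0,-0.03,0,1],[0,0,0,0,1],[0,0,0,0,1],[0,0,0.5,0,1],[0,0,1.5,0,1],[0,0,2,0,1],[-4,0,0,0,1],[-5,0,0,0,1],[-5,0,0,0,1]])

```text
clock: 15.05
tcp_pos: [0.4477, 0.2073, 0.2065]
orientation: [-0.33, -0.625, -0.33, 0.625]
wrist_force: [0.4, -0.1, -0.7]
finger_gap: -0.0002
```

servo_tool(moves=[[0,0,0,-0.18,0],[0,0,0,-0.18,0],[0,0,0,-0.18,0],[0,0,0,-0.18,0],[0,0,0,-0.18,0],[0,0,0,-0.18,0],[0,0,0,-0.18,0],[0,0,0,-0.18,0],[0,0,0,-0.18,0],[0,0,0,-0.18,0]])

```text
clock: 16.3
tcp_pos: [0.448, 0.2075, 0.2051]
orientation: [0.695, 0.128, 0.696, -0.128]
wrist_force: [0.1, 0.3, 0.6]
finger_gap: 0.0431
```

Run:
```python
from h import *
st((.607,.182,.20),1.84)
P=[]
for n in('scene','top'):
    p=optics.read_camera(n); P.append(p);cv2.imwrite(f'pics/{n}3.png',cv2.resize(p['pixels'][180:340,260:460],None,fx=4,fy=3.6,interpolation=2))
    for k,z in (('lever_post',.085),('pivot',.03),('crank_knob',.112),('pawl_nose',.018),('axis',.076)):
      for r in models.pinpoint(k,p)[:1]: print(n,k,r['conf'],r['location'],atz(p,r['location'],z))
```

```text
t 16.3 tcp [0.448  0.2075 0.2051] yawy 1.206 F [0.1 0.3 0.6] gap 0.0431 j [ 0.27  0.17 -0.21  1.19  0.    0.64]
tool delta cm [ 0.5   3.28 15.76]
turn -0.634
scene lever_post 0.63 [366.2, 286.0] [0.47905087 0.25105715 0.085     ]
scene pivot 0.9 [360.5, 289.2] [0.50331814 0.21646673 0.03      ]
scene crank_knob 0.91 [315.7, 212.5] [0.60858865 0.18072275 0.112     ]
scene pawl_nose 0.64 [357.7, 288.6] [0.51210393 0.20806938 0.018     ]
scene axis 0.78 [352.2, 241.0] [0.54584439 0.17226617 0.076     ]
```

View pics/scene3.png

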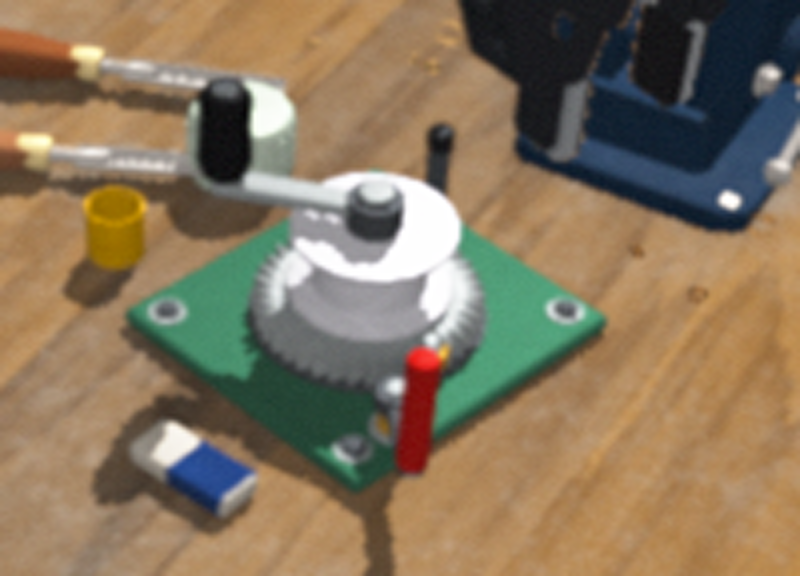

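View pics/top3.png

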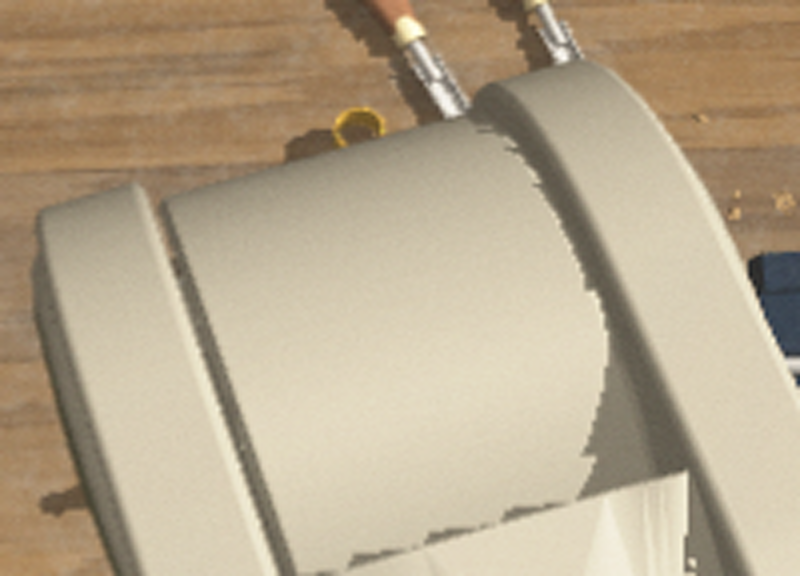

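servo_tool(moves=[[0,0.6,2.5,0,0],[0,0.7,3.5,0,0],[0,0.7,3.6,0,0],[0,0.7,3.6,0,0],[0,0.6,2.6,0,0],[0,0,0,-0.16,0],[0,0,0,-0.16,0],[0,0,0,-0.16,0],[0,0,0,-0.16,0],[0,0,0,0,0]])

```text
clock: 18.15
tcp_pos: [0.6078, 0.1811, 0.2051]
orientation: [0.701, -0.094, 0.701, 0.094]
wrist_force: [-0.8, -0.2, 0.2]
finger_gap: 0.0426
```

Run:
```python
from h import *
st((.608,.182,.094),1.84)
p=optics.read_camera('scene');cv2.imwrite('pics/s4.png',cv2.resize(p['pixels'][120:320,240:440],None,fx=3,fy=3,interpolation=2))
```

```text
t 18.15 tcp [0.6078 0.1811 0.2051] yawy 1.838 F [-0.8 -0.2  0.2] gap 0.0426 j [ 0.16  0.44  0.16  1.3  -0.   -0.1 ]
tool delta cm [11.11  0.08  0.05]
turn -0.002
```

View pics/s4.png

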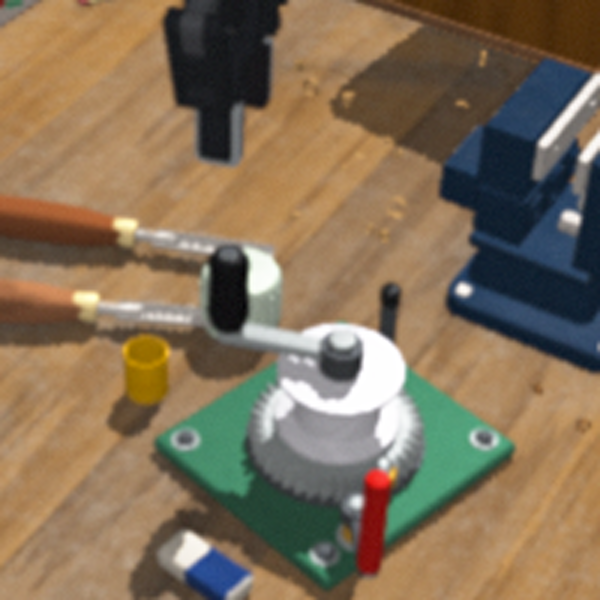

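servo_tool(moves=[[2.5,0,0,0,0],[2.5,0.1,0,0,0],[1.5,0,0,0,0],[1,0,0,0,0],[1,0,0,0,0],[1,0,0,0,0],[1,0,0,0,0],[0.6,0,0,0,0],[0,0,0,0,0],[0,0,0,0,0]])

```text
clock: 19.45
tcp_pos: [0.6078, 0.1821, 0.0946]
orientation: [0.701, -0.095, 0.701, 0.095]
wrist_force: [-0.5, 1.1, 0.1]
finger_gap: 0.0426
```

Run:
```python
from h import *
st((.608,.182,.094),1.84)
p=optics.read_camera('scene');cv2.imwrite('pics/s5.png',cv2.resize(p['pixels'][170:270,260:380],None,fx=6,fy=6,interpolation=2))
```

```text
t 19.45 tcp [0.6078 0.1821 0.0946] yawy 1.84 F [-0.5  1.1  0.1] gap 0.0426 j [ 0.16  0.49 -0.02  1.05 -0.   -0.1 ]
tool delta cm [ 0.06 -0.01  0.02]
turn -0.0
```

View pics/s5.png

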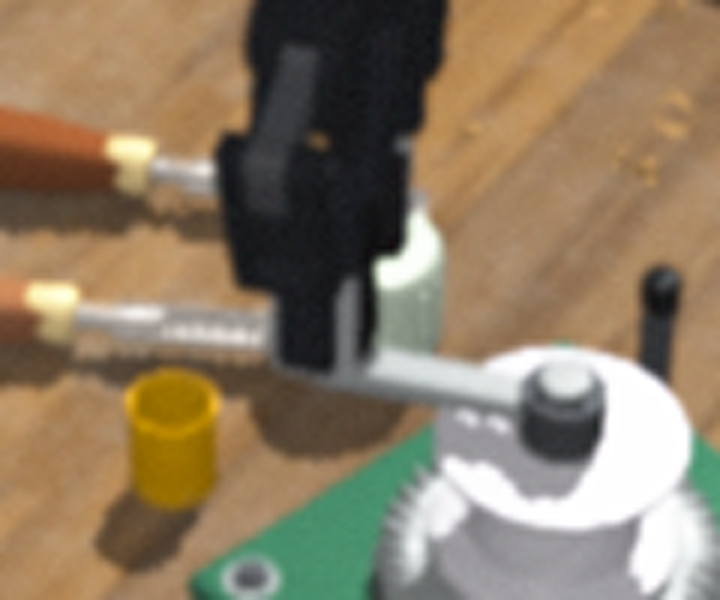

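servo_tool(moves=[[0,0,0,0,0.3],[0,0,0,0,0.4],[0,0,0,0,0.45],[0,0,0,0,0.5],[0,0,0,0,1],[0,0,0,0,1],[0,0,0,0,1],[0,0,0,0,1],[0,0,0,0,1],[0,0,0,0,1]], grip_force=20)

```text
clock: 20.75
tcp_pos: [0.6076, 0.182, 0.0944]
orientation: [0.701, -0.095, 0.701, 0.095]
wrist_force: [-0.2, -1.2, 3.2]
finger_gap: 0.0225
```

Run:
```python
from h import *
st((.608,.182,.094),1.84)
```

```text
t 20.75 tcp [0.6076 0.182  0.0944] yawy 1.84 F [-0.2 -1.2  3.2] gap 0.0225 j [ 0.16  0.49 -0.02  1.05 -0.   -0.1 ]
tool delta cm [ 0.04 -0.01  0.04]
turn -0.0
```

servo_tool(moves=[[0,0.12,0,-0.02,1],[0,0.12,0,-0.02,1],[0,0.13,-0.01,-0.02,1],[0,0.12,0,-0.02,1],[0,0,0,0,1],[0,0,0,0,1],[0,0,0,0,1],[0,0,0,0,1],[0,0,0,0,1],[0,0,0,0,1]])

```text
clock: 22.0
tcp_pos: [0.6068, 0.1845, 0.0944]
orientation: [0.697, -0.124, 0.696, 0.121]
wrist_force: [2.3, -8.1, 2.5]
finger_gap: 0.0226
```

```bash
cat > w.py <<'E'
import sys
from h import *
s,R=st()
r=np.array(s["tcp_pos"])[:2]-[.5473,.1654]; print("r",np.hypot(*r),"phi",np.arctan2(r[1],r[0]),"drum",np.arctan2(r[1],r[0])+.2689+np.pi/3,"Ftool",np.round(R.T@s["wrist_force"],1))
if len(sys.argv)>1:
    p=optics.read_camera('scene');cv2.imwrite(f'pics/{sys.argv[1]}.png',cv2.resize(p['pixels'][190:310,280:420],None,fx=5,fy=5,interpolation=2))
    for k in ('pawl_nose','crank_knob','pivot','lever_post'):
        for a in models.pinpoint(k,p)[:2]: print(k,a["conf"],a["location"],atz(p,a["location"],dict(pawl_nose=.018,crank_knob=.112,pivot=.03,lever_post=.085)[k]))
E
python3 w.py w1
```

```text
t 22.0 tcp [0.6068 0.1845 0.0944] yawy 1.919 F [ 2.3 -8.1  2.5] gap 0.0226 j [ 0.17  0.49 -0.02  1.05 -0.   -0.18]
r 0.0625289870055792 phi 0.31018345863436003 drum 1.6262810098309577 Ftool [-2.5 -8.4 -0.6]
pawl_nose 0.39 [375.2, 284.1] [0.49309006 0.18473346 0.018     ]
pivot 0.7 [358.6, 292.4] [0.50263763 0.22380078 0.03      ]
pivot 0.55 [377.8, 280.0] [0.48948801 0.18489535 0.03      ]
lever_post 0.83 [364.9, 286.7] [0.47998915 0.25323304 0.085     ]
```

View pics/w1.png

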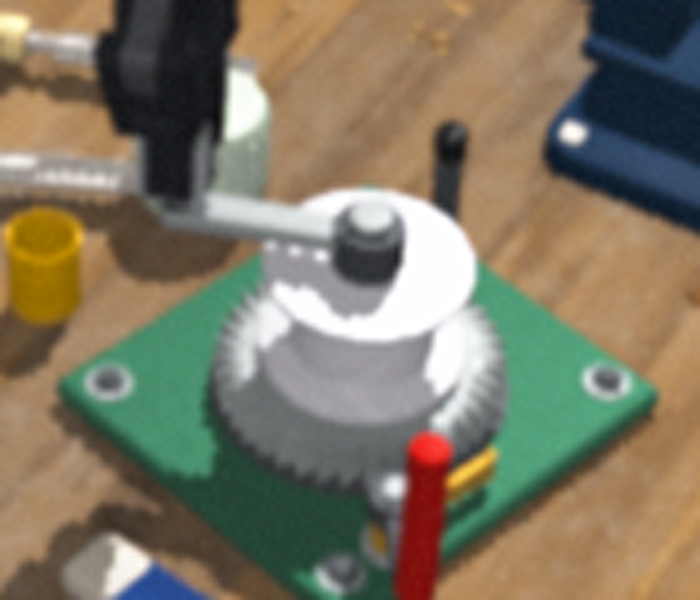

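servo_tool(moves=[[0,-0.06,0,0.01,1],[0,-0.125,-0.001,0.02,1],[0,-0.125,-0.001,0.02,1],[0,-0.125,-0.001,0.02,1],[0,-0.125,-0.001,0.02,1],[0,-0.125,-0.001,0.02,1],[0,-0.125,-0.001,0.02,1],[0,-0.125,-0.001,0.02,1],[0,-0.125,-0.001,0.02,1],[0,-0.125,-0.001,0.02,1]])

```text
clock: 23.5
tcp_pos: [0.6096, 0.1733, 0.0944]
orientation: [0.705, -0.057, 0.705, 0.054]
wrist_force: [1.2, -7.3, 4.1]
finger_gap: 0.0223
```

```bash
python3 w.py w2
```

```text
t 23.5 tcp [0.6096 0.1733 0.0944] yawy 1.729 F [ 1.2 -7.3  4.1] gap 0.0223 j [ 0.15  0.49 -0.03  1.05 -0.   -0.01]
r 0.06280429151080189 phi 0.12688136707652614 drum 1.4429789182731239 Ftool [-4.1 -7.4  0.1]
pawl_nose 0.43 [376.0, 279.1] [0.49702559 0.17447514 0.018     ]
crank_knob 0.38 [318.6, 209.2] [0.60894017 0.17157909 0.112     ]
pivot 0.86 [360.6, 288.7] [0.50368414 0.2154777  0.03      ]
lever_post 0.88 [365.1, 287.7] [0.47883826 0.25475646 0.085     ]
```

View pics/w2.png

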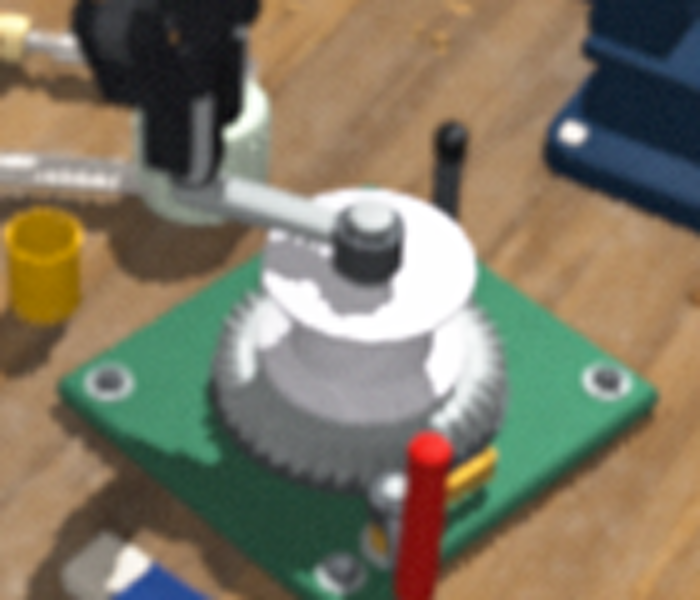

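servo_tool(moves=[[0,-0.125,-0.001,0.02,1],[0,-0.125,-0.001,0.02,1],[0,-0.125,-0.001,0.02,1],[0,-0.125,-0.001,0.02,1],[0,-0.125,-0.001,0.02,1],[0,-0.125,-0.001,0.02,1],[0,-0.125,-0.001,0.02,1],[0,-0.125,-0.001,0.02,1],[0,-0.125,-0.001,0.02,1],[0,-0.125,-0.001,0.02,1]])

```text
clock: 25.0
tcp_pos: [0.6102, 0.161, 0.0944]
orientation: [0.707, 0.014, 0.707, -0.016]
wrist_force: [0.5, -7.7, 3.2]
finger_gap: 0.0228
```

servo_tool(moves=[[0,-0.125,-0.001,0.02,1],[0,-0.125,-0.001,0.02,1],[0,-0.125,-0.001,0.02,1],[0,-0.125,-0.001,0.02,1],[0,-0.125,-0.001,0.02,1],[0,-0.125,-0.001,0.02,1],[0,-0.125,-0.001,0.02,1],[0,-0.125,-0.001,0.02,1],[0,-0.125,-0.001,0.02,1],[0,-0.125,-0.001,0.02,1]])

```text
clock: 26.25
tcp_pos: [0.6082, 0.1487, 0.0944]
orientation: [0.702, 0.084, 0.702, -0.087]
wrist_force: [-0.3, -7.8, 3.6]
finger_gap: 0.0224
```

```bash
python3 w.py
```

```text
t 26.25 tcp [0.6082 0.1487 0.0944] yawy 1.329 F [-0.3 -7.8  3.6] gap 0.0224 j [ 0.11  0.48 -0.05  1.04 -0.    0.36]
r 0.06317388486176038 phi -0.2680896708949004 drum 1.0480078803016972 Ftool [-3.6 -7.7  1.6]
```

servo_tool(moves=[[0,-0.125,-0.003,0.02,1],[0,-0.125,-0.003,0.02,1],[0,-0.125,-0.003,0.02,1],[0,-0.125,-0.003,0.02,1],[0,-0.125,-0.003,0.02,1],[0,-0.125,-0.003,0.02,1],[0,-0.125,-0.003,0.02,1],[0,-0.125,-0.003,0.02,1],[0,-0.125,-0.003,0.02,1],[0,-0.125,-0.003,0.02,1]])

```text
clock: 27.5
tcp_pos: [0.6038, 0.137, 0.0944]
orientation: [0.69, 0.154, 0.69, -0.156]
wrist_force: [-0.9, -7.5, 3.6]
finger_gap: 0.0225
```

servo_tool(moves=[[0,-0.125,-0.003,0.02,1],[0,-0.125,-0.003,0.02,1],[0,-0.125,-0.003,0.02,1],[0,-0.125,-0.003,0.02,1],[0,-0.125,-0.003,0.02,1],[0,-0.125,-0.003,0.02,1],[0,-0.125,-0.003,0.02,1],[0,-0.125,-0.003,0.02,1],[0,-0.125,-0.003,0.02,1],[0,-0.125,-0.003,0.02,1]])

```text
clock: 28.75
tcp_pos: [0.5969, 0.1264, 0.0944]
orientation: [0.671, 0.222, 0.671, -0.224]
wrist_force: [-1.4, -7.1, 4.5]
finger_gap: 0.0222
```

```bash
python3 w.py w3
```

```text
t 28.75 tcp [0.5969 0.1264 0.0944] yawy 0.929 F [-1.4 -7.1  4.5] gap 0.0222 j [ 0.08  0.45 -0.09  1.03 -0.    0.72]
r 0.06311321295687042 phi -0.6656157688665154 drum 0.6504817823300821 Ftool [-4.5 -6.5  3.1]
pawl_nose 0.59 [376.5, 281.0] [0.49442908 0.17770093 0.018     ]
pawl_nose 0.58 [341.3, 194.5] [0.65205955 0.01881216 0.018     ]
crank_knob 0.64 [342.1, 195.5] [0.59488553 0.12226382 0.112     ]
pivot 0.77 [359.4, 290.1] [0.5038685  0.21900776 0.03      ]
lever_post 0.91 [364.8, 286.1] [0.48065726 0.25230119 0.085     ]
lever_post 0.43 [360.4, 289.2] [0.48314829 0.2608512  0.085     ]
```

View pics/w3.png

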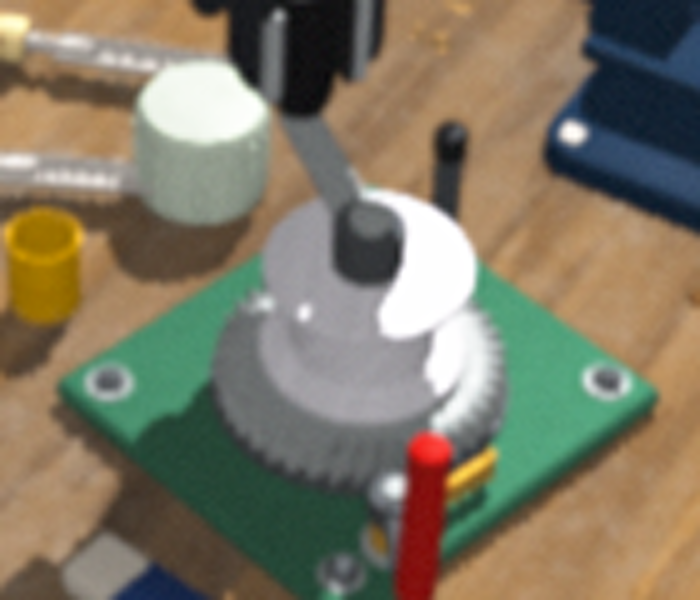

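servo_tool(moves=[[0,-0.125,0.008,0.02,1],[0,-0.125,0.008,0.02,1],[0,-0.125,0.008,0.02,1],[0,-0.125,0.008,0.02,1],[0,-0.125,0.008,0.02,1],[0,-0.125,0.005,0.02,1],[0,-0.125,0.005,0.02,1],[0,-0.125,0.005,0.02,1],[0,-0.125,0.005,0.02,1],[0,-0.125,0.005,0.02,1]])

```text
clock: 30.25
tcp_pos: [0.5881, 0.1174, 0.0944]
orientation: [0.645, 0.288, 0.646, -0.29]
wrist_force: [-3.7, -4.0, 5.8]
finger_gap: 0.0223
```

servo_tool(moves=[[0,-0.125,0.004,0.02,1],[0,-0.125,0.004,0.02,1],[0,-0.125,0.004,0.02,1],[0,-0.125,0.004,0.02,1],[0,-0.125,0.004,0.02,1],[0,-0.125,0.004,0.02,1],[0,-0.125,0.004,0.02,1],[0,-0.125,0.004,0.02,1],[0,-0.125,0.004,0.02,1],[0,-0.125,0.004,0.02,1]])

```text
clock: 31.5
tcp_pos: [0.5777, 0.1105, 0.0944]
orientation: [0.613, 0.351, 0.614, -0.352]
wrist_force: [-5.0, -2.2, 7.6]
finger_gap: 0.0221
```

```bash
python3 w.py w4
```

```text
t 31.5 tcp [0.5777 0.1105 0.0944] yawy 0.53 F [-5.  -2.2  7.6] gap 0.0221 j [ 0.05  0.41 -0.15  1.01 -0.    1.09]
r 0.06278113188535726 phi -1.064725392343016 drum 0.25137215885358155 Ftool [-7.6 -5.5 -0.6]
pawl_nose 0.6 [378.6, 280.3] [0.49227359 0.1745433  0.018     ]
pawl_nose 0.2 [289.5, 248.8] [0.65297364 0.19165165 0.018     ]
crank_knob 0.78 [355.8, 193.3] [0.57898982 0.10533259 0.112     ]
pivot 0.62 [359.1, 290.1] [0.50426226 0.21925719 0.03      ]
pivot 0.54 [375.2, 280.3] [0.49266869 0.18766706 0.03      ]
lever_post 0.86 [364.9, 286.1] [0.48053603 0.25222437 0.085     ]
lever_post 0.7 [352.3, 269.8] [0.51150431 0.23398938 0.085     ]
```

View pics/w4.png

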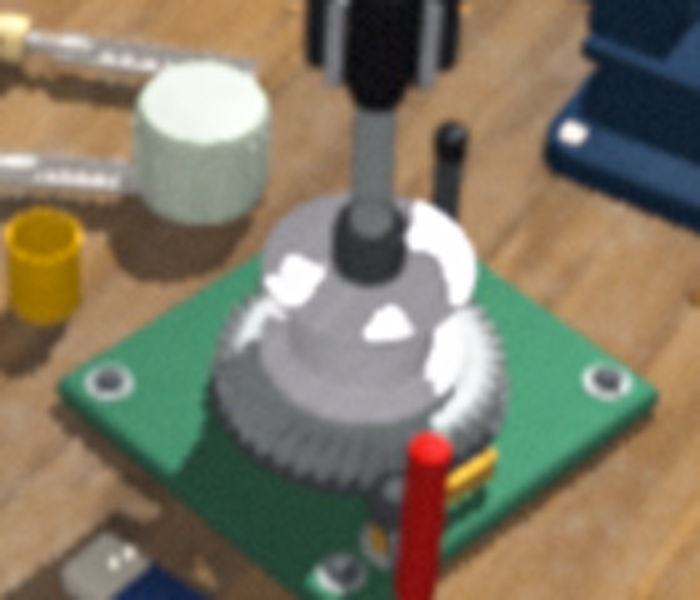

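servo_tool(moves=[[-0.02,-0.125,0,0.02,1],[-0.02,-0.125,0,0.02,1],[-0.02,-0.125,0,0.02,1],[-0.02,-0.125,0,0.02,1],[-0.02,-0.125,0,0.02,1],[0,-0.1,0,0.016,1],[0,-0.1,0,0.016,1],[0,-0.1,0,0.016,1],[0,-0.08,0,0.013,1],[0,-0.06,0,0.01,1]])

```text
clock: 33.0
tcp_pos: [0.5672, 0.1062, 0.0944]
orientation: [0.58, 0.401, 0.583, -0.403]
wrist_force: [-5.2, -1.5, 3.6]
finger_gap: 0.0225
```

```bash
python3 w.py w5
```

```text
t 33.0 tcp [0.5672 0.1062 0.0944] yawy 0.36 F [-5.2 -1.5  3.6] gap 0.0225 j [ 0.05  0.4  -0.18  1.    0.    1.26]
r 0.0624408215796939 phi -1.2462392207609891 drum 0.0698583304356084 Ftool [-3.6 -5.4 -0.4]
pawl_nose 0.63 [376.2, 284.0] [0.49183682 0.18368655 0.018     ]
crank_knob 0.7 [363.0, 196.2] [0.56559166 0.10550811 0.112     ]
pivot 0.81 [360.1, 289.7] [0.50334682 0.21770372 0.03      ]
lever_post 0.9 [366.7, 285.5] [0.4788994  0.24982928 0.085     ]
lever_post 0.5 [309.3, 314.1] [0.52035401 0.33785526 0.085     ]
```

View pics/w5.png

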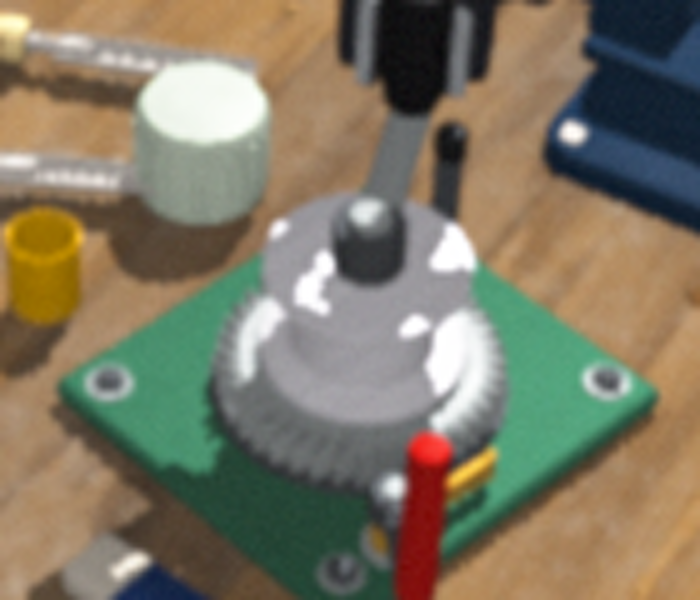

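servo_tool(moves=[[0,-0.06,0,0.01,1],[0,-0.06,0,0.01,1],[0,-0.06,0,0.01,1],[0,-0.06,0,0.01,1],[0,-0.06,0,0.01,1],[0,-0.06,0,0.01,1],[0,-0.05,0,0.008,1],[0,-0.05,0,0.008,1],[0,0,0,0,1],[0,0,0,0,1]])

```text
clock: 34.5
tcp_pos: [0.5647, 0.1054, 0.0945]
orientation: [0.565, 0.424, 0.567, -0.424]
wrist_force: [-3.2, 4.3, -1.1]
finger_gap: 0.0222
```

```bash
python3 w.py
```

```text
t 34.5 tcp [0.5647 0.1054 0.0945] yawy 0.284 F [-3.2  4.3 -1.1] gap 0.0222 j [ 0.04  0.39 -0.19  0.99  0.    1.33]
r 0.06246305854820865 phi -1.2891777261252322 drum 0.026919825071365366 Ftool [ 1.1 -1.9 -5. ]
```

servo_tool(moves=[[0,-0.04,0,0,1],[0,-0.04,-0.02,0,1],[0,-0.04,-0.02,0,1],[0,-0.04,-0.02,0,1],[0,-0.04,-0.02,0,1],[0,0,0,0,1],[0,0,0,0,1],[0,0,0,0,1],[0,0,0,0,1],[0,0,0,0,1]])

```text
clock: 35.75
tcp_pos: [0.5645, 0.1054, 0.0946]
orientation: [0.566, 0.425, 0.566, -0.424]
wrist_force: [2.2, 5.6, -8.0]
finger_gap: 0.0224
```

```bash
python3 w.py w6
```

```text
t 35.75 tcp [0.5645 0.1054 0.0946] yawy 0.283 F [ 2.2  5.6 -8. ] gap 0.0224 j [ 0.04  0.39 -0.2   0.99  0.    1.33]
r 0.06243803316655376 phi -1.2922327107472047 drum 0.023864840449392855 Ftool [ 8.   3.6 -4.7]
pawl_nose 0.62 [374.8, 283.1] [0.4946306  0.18317649 0.018     ]
pawl_nose 0.62 [367.4, 197.3] [ 6.06769391e-01 -5.30808475e-04  1.80000000e-02]
crank_knob 0.53 [365.1, 197.4] [0.56128391 0.1063488  0.112     ]
pivot 0.67 [359.2, 289.2] [0.50502707 0.21754938 0.03      ]
lever_post 0.95 [364.4, 288.8] [0.47868707 0.25712972 0.085     ]
```

View pics/w6.png

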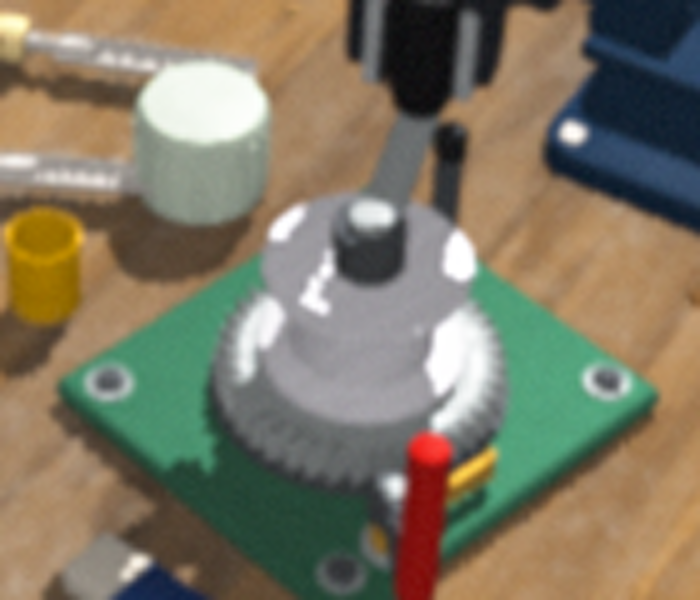

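servo_tool(moves=[[0,0.05,0,0,0.4],[0,0,0,0,0.3],[0,0,0,0,0.2],[0,0,0,0,0.1],[0,0,0,0,0],[0,0,0,0,0],[0,0,0,0,0],[0,0,0,0,0],[0,0,0,0,0],[0,0,0,0,0]])

```text
clock: 37.25
tcp_pos: [0.5639, 0.1048, 0.0953]
orientation: [0.566, 0.424, 0.565, -0.425]
wrist_force: [0.6, 0.4, -0.4]
finger_gap: 0.0424
```

```bash
python3 w.py w7
```

```text
t 37.25 tcp [0.5639 0.1048 0.0953] yawy 0.283 F [ 0.6  0.4 -0.4] gap 0.0424 j [ 0.04  0.39 -0.19  0.99 -0.    1.33]
r 0.06281707959937757 phi -1.3028673546427116 drum 0.013230196553885909 Ftool [ 0.4  0.7 -0.2]
pawl_nose 0.57 [351.1, 268.4] [0.54256935 0.17537013 0.018     ]
pawl_nose 0.37 [376.2, 283.2] [0.49263394 0.18216502 0.018     ]
crank_knob 0.74 [366.3, 194.6] [0.56303979 0.09901129 0.112     ]
pivot 0.58 [360.3, 290.6] [0.50219163 0.21916073 0.03      ]
pivot 0.37 [366.6, 197.1] [0.60209417 0.01311722 0.03      ]
lever_post 0.9 [366.2, 288.6] [0.47669478 0.25541958 0.085     ]
```

View pics/w7.png

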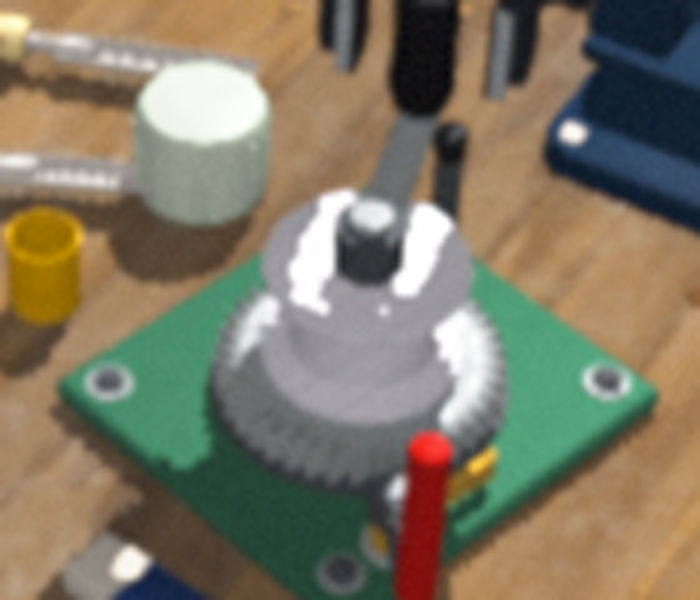

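servo_tool(moves=[[-1,0,0,0,0],[-2,0,0,0,0],[-3,0,0,0,0],[-4,0,0,0,0],[-4,0,0,0,0],[0,-2,0,0,0],[0,-4,0,0,0],[0,-4,0,0,0],[0,-4,0,0,0],[0,0,0,0,0]])

```text
clock: 38.75
tcp_pos: [0.4271, 0.0655, 0.2362]
orientation: [0.565, 0.425, 0.565, -0.425]
wrist_force: [0.0, -0.6, -1.1]
finger_gap: 0.043
```

```bash
python3 w.py w8
python3 - <<'E'
from h import *
p=optics.read_camera('top');cv2.imwrite('pics/t8.png',cv2.resize(p['pixels'][180:340,260:460],None,fx=4,fy=3.6,interpolation=2))
q=optics.read_camera('scene')
for k in('eraser','sleeve_0','spray_cap'):
    for n,c in(('scene',q),('top',p)):
        for a in models.pinpoint(k,c)[:1]: print(k,n,a["conf"],a["location"],atz(c,a["location"],0))
E
```

```text
t 38.75 tcp [0.4271 0.0655 0.2362] yawy 0.282 F [ 0.  -0.6 -1.1] gap 0.043 j [-0.03  0.03 -0.28  1.25 -0.    1.25]
r 0.15626260103228196 phi -2.4479702276602238 drum -1.1318726764636262 Ftool [ 1.1 -0.1  0.6]
pawl_nose 0.56 [378.6, 281.9] [0.49067461 0.17761829 0.018     ]
crank_knob 0.53 [369.3, 196.9] [0.55617722 0.10155128 0.112     ]
pivot 0.68 [357.9, 291.1] [0.50484184 0.22205242 0.03      ]
lever_post 0.8 [365.9, 285.6] [0.4797792  0.25061333 0.085     ]
eraser scene 0.56 [309.7, 311.0] [ 5.59727428e-01  2.74626037e-01 -1.11022302e-16]
eraser top 0.58 [301.6, 268.8] [0.56261407 0.28149232 0.        ]
sleeve_0 scene 0.87 [288.0, 248.1] [0.66665494 0.17671087 0.        ]
sleeve_0 top 0.49 [349.5, 219.5] [0.66355324 0.17784435 0.        ]
spray_cap scene 0.81 [320.9, 225.9] [0.6485234  0.09712249 0.        ]
spray_cap top 0.77 [387.7, 223.3] [0.65213761 0.09795932 0.        ]
```

View pics/w8.png

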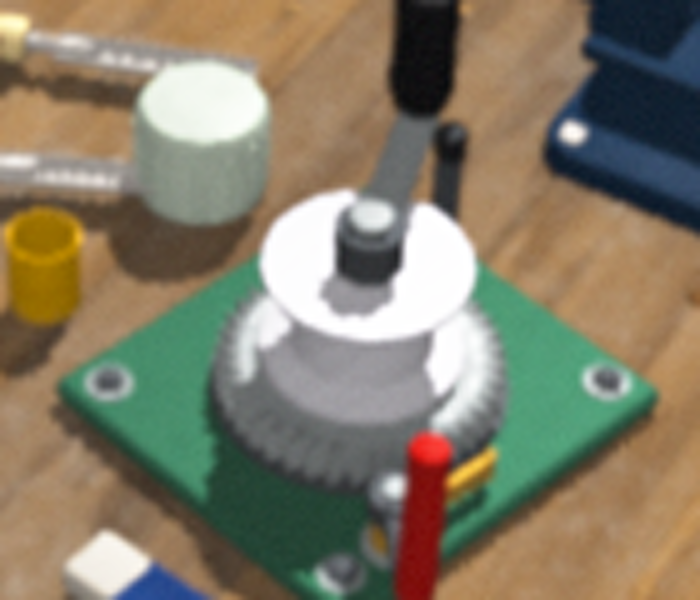

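View pics/t8.png

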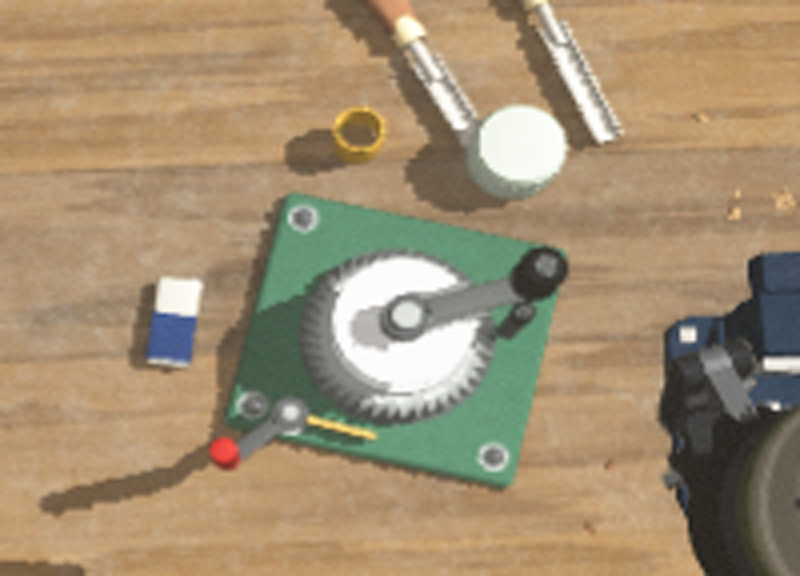

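```bash
python3 -c "
from h import *
st(); print(order.hand_in())"
```

```text
t 39.4 tcp [0.4296 0.0658 0.2351] yawy 0.283 F [-0.2  0.5  0.5] gap 0.0422 j [-0.03  0.04 -0.28  1.25 -0.    1.25]
the job is handed in; nothing more can be done
None
```

The winch is unwound: its crank rests on the stop post, its lever is fully over, and the job is handed in at 39.4 s of the 64 s allowed.

- **Lever:** I pushed the red post with the shut fingers until it stopped moving against its stop. The highest reading there was about 6.5 N, before a last 0.6 mm of commanded push that I did not read.
- **Pawl:** I gripped the knob at 20 N and wound the crank on by about 0.05 rad. The pictures then showed the brass pawl clear of the wheel. The network's nose point was rough: about 58 mm from the axis at that moment, and between 51 and 60 mm in other pictures where the pawl also looked clear.
- **Easing back:** I led the drum back at about 0.16 rad/s, holding the knob throughout. Near zero the crank stopped moving and the force on the hand along the knob's path changed sign, so it was on the stop. The drum angle from the hand position read about 0.02 rad, within my measuring error.
- **After letting go:** The knob did not move when I opened the fingers. The last pictures show the crank at its post, the lever still over and the pawl clear. The eraser, sleeve and cap measure within about 8 mm of where they began, and nothing in the pictures suggests they moved.

While I led the crank round, the vertical force on the tool rose to about 8 N, which I eased by raising the tool slightly; nothing slipped. Several network detections of the knob and pawl nose were wrong, so I used the pictures and the hand's position instead.

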